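# Wedge the panel up off its rests

## Task

Throw the toggle clamp's lever fully back to free the fibreboard panel in the jig. Then push the wooden wedge, thin end first and flat on the jig's base board, under the panel's front edge until that edge has just lifted clear of both rests (at least 1.5 mm, no more than 7 mm), with the rear edge still resting; let only the wedge lift the panel, do not press on the panel with the gripper, and leave the other things alone. Finish holding: stop with the fingers still gripping or pressing on the wedge, which carries the front of the panel.

Things in the scene. Friction and masses are not known exactly. Their poses are not given: they have to be found in the camera images.
- jig: plywood jig screwed to the bench between saw blade (left) and rip fence (right). Origin: on the bench surface below the middle of the panel's front edge; +x is the direction in which the wedge is pushed, +z up. Sizes in its frame, mm: base board, top at z = 12: a bare apron in front (x -135 to 10, y -60 to 60), on which the wedge lies, and a wider part behind it (x 10 to 150, y -88 to 88)
- rests_front (a point): middle between the front ends of the two wooden rests, at the height of their tops (x 0, y 0, z 23 mm in the jig's frame). The rests, 20 mm wide, at y = -62 and 62, x 0 to 85, carry the panel: the space under it is 11 mm high and 104 mm wide. A back stop (x 86 to 98, top at z = 36) and four steel pins beside the panel (tops at z = 36) keep it in place
- clamp (a joint): hinge of the toggle clamp behind the panel, rad: 0 = clamped (lever upright, flat arm reaching forward over the panel, rubber foot on it); grows as the lever is thrown back (to the jig's +x) to the stop at 1.5 = fully open (lever nearly level, arm upright). It stays where it is left: friction 0.25 N m, about 3 N at the grip
- clamp_hinge (a point): hinge line of the clamp, at x = 110, y = 0, z = 62 in the jig's frame; the hinge axis is the jig's y axis. Beside the jig the fixed saw blade stands 46 mm and the rip fence 68 mm above the bench
- lever_tip (a point): top end of the clamp's lever: 102 mm from the hinge line, at x = 121, z = 163 in the jig's frame when clamped. The lever is a straight round bar; its black grip, 18 mm thick, covers the outer 60 mm. The arm is 12 mm wide and 8 mm thick and reaches 95 mm forward from the hinge
- panel: plain brown MDF panel, 85 x 150 x 18 mm, 0.15 to 0.27 kg, lying on the rests with its 150 mm side across the jig; origin: centre of its underside, axes as the jig's. Its front edge is at x = -42.5; its top is 41 mm over the bench
- panel_front_left (a point): lower front edge of the panel, 70 mm to the left (+y) of its middle; height 23 mm over the bench while the panel lies on its rests
- panel_front_right (a point): the same 70 mm to the right (-y)
- panel_rear (a point): middle of the lower rear edge of the panel; 23 mm over the bench while it rests
- wedge: loose wooden wedge, 36 mm wide, flat on the jig's apron, 0.12 kg. Origin: underside, below the middle of its heel; +x points to the thin end. The heel is a block 36 mm long (x -18 to 18), 32 mm high, to be gripped across its 36 mm width. In front of it the ramp falls from 20 mm at x = 18 to 5 mm at the toe, x = 78 (slope 1 in 4)
- wedge_toe (a point): middle of the wedge's thin end, at the underside. The ramp meets the panel's lower front edge when the toe is 24 mm past that edge; each further 4 mm lifts the edge by 1 mm
- tape_measure: bystander: tape measure, 35 x 73 x 55 mm, on the bench to the right of the saw fence; origin at its underside
- beech_block: bystander: square beech block, 60 x 60 x 30 mm, on the bench to the left of the saw blade; origin at its underside
- hinge_plate: bystander: open steel butt hinge, 65 x 66 x 7 mm, flat on the bench to the left of the saw blade; origin at its underside

How it is judged:
By the outcome, as a careful person would: the job done as asked, in the order asked, and still so for the second after the job is handed in, while the arm keeps its last pose, push and grip.
It also fails if it takes over 48 s, if anything falls off the work surface, if the arm or the gripper's body presses on something with over 40 N, if the wrist force passes 120 N, or if a joint passes its speed limit or range.

## Robot

A 7-joint arm with a two-finger parallel gripper is mounted at the origin on a cart in front of the work surface, level with it; the furniture and walls round the work are solid. World frame = base frame: x ahead of the robot, y to its left, z up, the work surface at z = 0. Lengths are in m, angles in rad, forces in N, time in s.
With the tool pointing down it reaches from about 0.4 to 0.85 m from the base axis. Payload 10.4 kg.
Tool frame: the origin (TCP) lies on the centre line of the jaws, within the pads' length; the fingertips stand 17 mm ahead of it and the grasp point (between the pads) lies 2 mm behind it; z points along the fingers, y is the line along which they close (so a half turn about z gives the same grasp; the last joint's range is limited). The gripper opens to 85 mm and grips with 20 to 120 N. Pads are 22 mm wide; open, the fingers measure 114 mm over their backs; the gripper's body (76 mm by 85 mm) begins 54 mm behind the grasp point. The pads swing forward as they close: fully open they stand 13 mm farther back than shut.
Start: joints at [1.113, 0.332, -0.065, 1.46, 0.022, 1.35, -0.088], TCP at [0.263, -0.567, 0.248] pointing down, gripper open.
Joint ranges: [-2.6, 2.6], [-0.5, 2.12], [-1.47, 1.34], [0.16, 2.42], [-1.27, 4.41], [0.06, 2.06], [-2.6, 2.6]. Speed limits (rad/s): [2.22, 2.22, 2.79, 2.79, 3.14, 3.14, 3.14].

## Interface

Orientations are given as a unit quaternion [x, y, z, w].
In Python, from workcell import sensors, imaging, order, spotter gives the robot as it stands. The module is installed in compiled form; this text tells all that it offers.
- The arm moves only by the shell command python3 -m inch 'ROWS' [FORCE]. ROWS is JSON, a list that holds one entry, the list of rows, each a list of 7 numbers: the shift along the tool's x, y, z in m, then the turn, a rotation vector about the tool's x, y, z in rad, then the closure, from -1 (fully open) to 1 (shut). In form: [[[x, y, z, ax, ay, az, hand], ...]]. A call has 1 to 10 rows; each row is the pose to reach, as a shift and turn from the pose commanded when the call began, along the tool's axes at that moment; what a row does not reach only later rows make up. A row lasts 1/10 s, in which the tool goes at most 50 mm and 8.59 degrees, less where a joint would pass 70% of its speed; a pose out of reach is approached as far as the arm can. A call with a gripper value outside its range is refused whole. The fingers move at their own pace and stop on an object; FORCE is the grip in N (left out, the last holds). Time passes only in rows, so rows that repeat a pose let the fingers close. It gives the time, the measured TCP pose, the force, the opening and the grip force at its end, in the units of the state.
- sensors.get_obs(): the state, without advancing time (a new reading comes with each control period).
- imaging.camera(name): name is "scene" or "top" or "wrist"; returns the picture (400x640x3 uint8, blue, green, red); there is no depth.
- imaging.calibration(name): a dict with "mtx" (3x3 intrinsics, pixels), "R" (3x3) and "t" (3): a world point X has camera coordinates R X + t; the wrist camera has in their place "tool_from_camera" (4x4, takes a point from camera to tool coordinates, whose origin is the TCP and whose axes are the flange's). Camera axes: x right, y down, z forward; pixel columns grow to the right and rows downward; lengths in m; the calibration is good to about 2 mm. A picture is of the moment at which its call begins: read the wrist's pose just before it. calibration takes no time and is no camera call.
- order.hand_in(): hands the job in; it is judged then, once.
Trained networks look in the newest picture that a camera, given by its name, has taken for a name from the list of things; names that differ only in an ending like _2 or _b are one class to them, and where a whole thing is asked for, a point or a joint stands for the part that bears it (a point fixed in the world has none). Each returns a list of dicts, best first, with "conf" (0 to 1); they miss things now and then, are a little off and sometimes report something else, mostly with a low value. They report only what shows in the picture. A call takes as long as a camera call.
- spotter.look_for(label, camera): "pixel" ([column, row] in pixels, amid what is visible of it).
The state is a dict: "clock": time; "joint_pos": joint angles; "joint_velocities": joint speeds; "tau": joint torques, N m; "position": TCP position; "ee_rot": TCP orientation; "ft_force": force on the tool from outside, world axes, zero at the start; "torque": the same for the moment, N m; "grip_width": opening from 0.0 (shut) to 1.0 (fully open); "grasp_force": force on a finger pad.
Only numpy, scipy, OpenCV 4.12 (cv2) and the standard library are available. Lean on these libraries where they do the work, as an engineer would, in place of code of your own. Each camera call takes 0.05 s, during which the arm holds its last target. There are 200 camera calls.

## Working session

There is one attempt and no reset: what is moved stays moved. The work goes in short steps, Python scripts to look and compute and a shell command to move; the robot and the scene stay as the last step left them, time stands still between calls to the robot, and variables do not carry over. Pictures are saved under pics/ and viewed, at most 10 in all, crops included, and the job is handed in when it is done.

```bash
mkdir -p pics; cat > h.py <<'E'
import numpy as np, cv2
from workcell import sensors, imaging, order, spotter
from scipy.spatial.transform import Rotation as Ro
def cal(n):
    c=imaging.calibration(n)
    K=np.array(c["mtx"])
    if n=="wrist":
        o=sensors.get_obs(); T=np.array(c["tool_from_camera"])
        R=Ro.from_quat(o["ee_rot"]).as_matrix(); 
        return K,R@T[:3,:3],R@T[:3,3]+np.array(o["position"])
    R=np.array(c["R"]);t=np.array(c["t"]); return K,R.T,-R.T@t
def ray(n,px,z,C=None):
    K,R,p=C or cal(n)
    d=R@np.linalg.solve(K,[px[0],px[1],1]); return p+d*(z-p[2])/d[2]
def proj(n,X,C=None):
    K,R,p=C or cal(n); q=K@(R.T@(np.array(X)-p)); return q[:2]/q[2]
E
python3 - <<'E'
from h import *
for n in ("scene","top"):
    cv2.imwrite(f"pics/{n}0.png",imaging.camera(n))
    print(n,cal(n)[2].round(3))
    for l,z in (("wedge",.02),("wedge_toe",.012),("panel",.041),("panel_front_left",.023),("panel_front_right",.023),("rests_front",.023),("lever_tip",.163),("clamp_hinge",.062),("clamp",.06),("jig",.012),("tape_measure",.05),("beech_block",.03)):
        r=spotter.look_for(l,n)
        for a in r[:2]: print(l,np.round(a["pixel"]),round(a["conf"],2),ray(n,a["pixel"],z).round(3))
o=sensors.get_obs();print(o); print(Ro.from_quat(o["ee_rot"]).as_matrix().round(3))
E
```

```text
scene [0.099 0.957 0.672]
wedge [337. 232.] 0.71 [0.481 0.139 0.02 ]
wedge [306. 222.] 0.69 [0.584 0.133 0.02 ]
wedge_toe [342. 233.] 0.62 [0.469 0.129 0.012]
panel [309. 218.] 0.91 [0.57  0.14  0.041]
panel [314. 231.] 0.37 [0.526 0.188 0.041]
panel_front_left [309. 218.] 0.9 [0.582 0.119 0.023]
panel_front_right [305. 222.] 0.71 [0.583 0.142 0.023]
lever_tip [290. 199.] 0.75 [0.561 0.244 0.163]
clamp_hinge [313. 232.] 0.6 [0.513 0.221 0.062]
clamp [286. 193.] 0.51 [0.684 0.075 0.06 ]
jig [311. 228.] 0.83 [0.559 0.146 0.012]
jig [271. 266.] 0.75 [0.574 0.334 0.012]
tape_measure [384. 184.] 0.53 [ 0.439 -0.125  0.05 ]
beech_block [273. 266.] 0.79 [0.556 0.349 0.03 ]
beech_block [306. 219.] 0.23 [0.582 0.135 0.03 ]
top [0.31  0.105 1.158]
wedge [313. 241.] 0.88 [0.477 0.141 0.02 ]
wedge [324. 193.] 0.33 [0.59  0.115 0.02 ]
wedge_toe [310. 241.] 0.83 [0.477 0.148 0.012]
panel [323. 192.] 0.58 [0.587 0.117 0.041]
panel_front_left [232. 264.] 0.75 [0.427 0.326 0.023]
panel_front_left [321. 194.] 0.57 [0.587 0.122 0.023]
panel_front_right [314. 197.] 0.57 [0.58  0.139 0.023]
rests_front [
[... 550 characters left out ...]
2159728,
        1.34991427, -0.08850346]), 'joint_velocities': array([ 0.00163655, -0.00016069,  0.00047851,  0.00254779, -0.0001612 ,
       -0.00105092,  0.00046204]), 'tau': array([-1.25168095e-03, -6.25236654e+01,  4.79912467e-02, -3.91819274e+01,
        1.63508544e-02,  2.01145333e-03, -2.99204851e-05]), 'position': array([ 0.26328386, -0.56685742,  0.24834649]), 'ee_rot': array([9.76463149e-01, 2.15684299e-01, 1.77953645e-05, 4.07403585e-05]), 'ft_force': array([ 0.32984375, -0.06425032, -0.12232734]), 'torque': array([-0.02270265,  0.02993174, -0.03015004]), 'grasp_force': 0.0, 'grip_width': 0.9998252726159769}
[[ 0.907  0.421  0.   ]
 [ 0.421 -0.907 -0.   ]
 [ 0.     0.    -1.   ]]
```

```bash
python3 - <<'E'
import cv2
a=cv2.imread("pics/top0.png")[120:300,200:460]
cv2.imwrite("pics/top0c.png",cv2.resize(a,(780,540),interpolation=cv2.INTER_CUBIC))
a=cv2.imread("pics/scene0.png")[150:300,230:430]
cv2.imwrite("pics/scene0c.png",cv2.resize(a,(800,600),interpolation=cv2.INTER_CUBIC))
E
```

```text
(no output)
```

View pics/top0c.png

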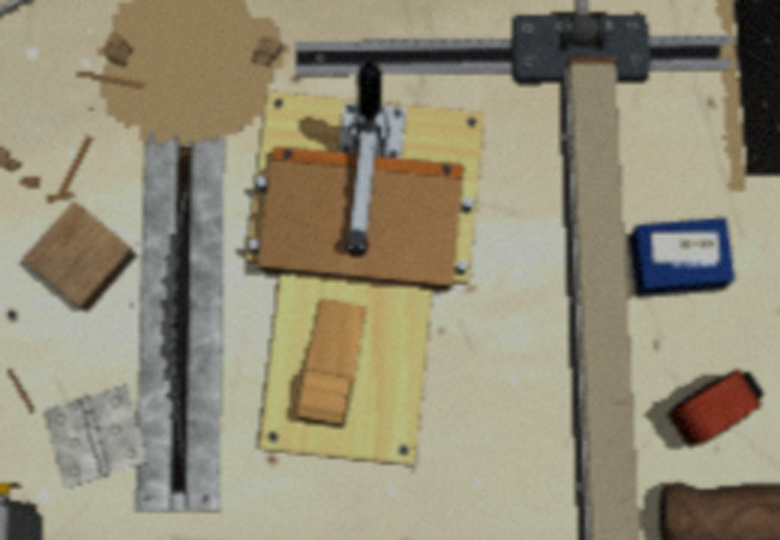

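View pics/scene0c.png

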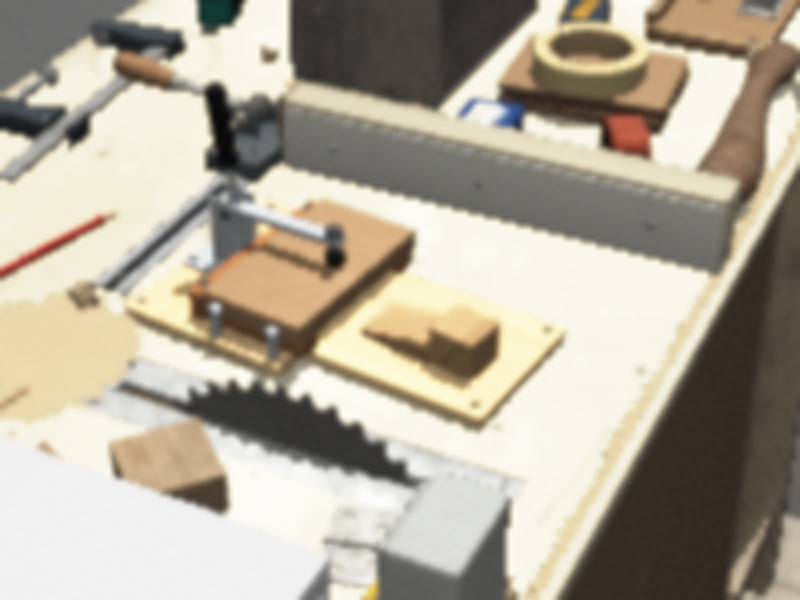

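The top crop shows the jig turned slightly clockwise, with the wedge heel at crop (323,400), its toe at (343,302) and the lever grip top at (369,68). The scene crop confirms the clamp is closed. I'll fit the poses from these corners.

```bash
cat > fit.py <<'E'
from h import *
from scipy.optimize import least_squares
def fit(n,pts,px,x0,C=None):
    C=C or cal(n); pts=np.array(pts,float)/1000; px=np.array(px,float)
    def W(p): 
        c,s=np.cos(p[2]),np.sin(p[2]); return np.c_[p[0]+c*pts[:,0]-s*pts[:,1],p[1]+s*pts[:,0]+c*pts[:,1],pts[:,2]]
    f=lambda p:np.concatenate([proj(n,X,C)-u for X,u in zip(W(p),px)])
    r=least_squares(f,x0,x_scale=[.01,.01,.05]); return r.x,r.fun.reshape(-1,2).round(1)
E
python3 - <<'E'
from fit import *
d=lambda L:[(200+a/3,120+b/3) for a,b in L]
p,r=fit("top",[(-135,60,12),(-135,-60,12),(150,88,12),(150,-88,12),(0,75,41),(0,-75,41),(121,0,163)],d([(259,449),(413,466),(266,92),(484,112),(258,270),(450,287),(369,68)]),[.54,.12,0]);print(p,r.tolist())
p,r=fit("top",[(-18,18,44),(-18,-18,44),(18,18,44),(18,-18,44),(78,18,17),(78,-18,17)],d([(297,416),(344,425),(305,372),(350,378),(320,300),(365,305)]),[.47,.12,0]);print(p,r.tolist())
E
```

```text
[ 0.540015    0.12905526 -0.11518362] [[-0.4, 0.1], [0.6, -0.2], [0.0, -0.3], [-0.1, 0.0], [-0.6, -1.1], [0.7, -0.3], [-0.2, 1.7]]
[ 0.44748099  0.15212613 -0.16967411] [[-0.2, 0.6], [0.0, 0.1], [-0.2, -0.6], [0.6, -0.1], [-0.2, -0.3], [0.0, 0.3]]
```

```bash
cat > go.py <<'E'
from h import *
J=np.array([.540,.129]);YJ=-.115
def j2w(p,z): c,s=np.cos(YJ),np.sin(YJ); return np.array([J[0]+c*p[0]-s*p[1],J[1]+s*p[0]+c*p[1],z])
def w2j(p): c,s=np.cos(YJ),np.sin(YJ); d=np.array(p[:2])-J; return np.array([c*d[0]+s*d[1],-s*d[0]+c*d[1],p[2]])
def rel(Xs,yaw=None):
    o=sensors.get_obs(); R=Ro.from_quat(o["ee_rot"]).as_matrix()
    y=0
    if yaw is not None:
        T=np.array([[np.cos(yaw),np.sin(yaw),0],[np.sin(yaw),-np.cos(yaw),0],[0,0,-1]])
        y=Ro.from_matrix(R.T@T).as_rotvec().round(3)
    print("rows",[(R.T@(np.array(X)-o["position"])).round(4).tolist() for X in Xs],"turn",y)
    print("t",round(o["clock"],2),"jig",w2j(o["position"]).round(4),"F",np.round(o["ft_force"],1),"w",round(o["grip_width"],3),"g",round(o["grasp_force"],1))
E
python3 -c "
from go import *
rel([[.42,-.05,.25],j2w([.074,0],.25),j2w([.074,0],.16)],-.115)"
```

```text
rows [[0.3598, -0.4028, -0.0017], [0.6072, -0.4759, -0.0017], [0.6072, -0.4759, 0.0883]] turn [ 0.   -0.    0.55]
t 1.3 jig [-0.195  -0.723   0.2483] F [ 0.3 -0.1 -0.1] w 1.0 g 0.0
```

```bash
python3 -m inch '[[[0.36,-0.403,0,0,0,0.55,1],[0.36,-0.403,0,0,0,0.55,1],[0.36,-0.403,0,0,0,0.55,1],[0.36,-0.403,0,0,0,0.55,1],[0.36,-0.403,0,0,0,0.55,1],[0.36,-0.403,0,0,0,0.55,1],[0.36,-0.403,0,0,0,0.55,1],[0.36,-0.403,0,0,0,0.55,1],[0.36,-0.403,0,0,0,0.55,1],[0.36,-0.403,0,0,0,0.55,1]]]' 60
python3 -c "
from go import *
rel([[.42,-.05,.25],j2w([.074,0],.25),j2w([.074,0],.16)],-.115)"
```

```text
clock: 2.3
position: [0.4082, -0.0874, 0.2487]
ee_rot: [0.998, -0.058, 0.001, 0.0]
ft_force: [1.5, -0.8, 0.1]
grip_width: 0.004
grasp_force: 0.0
rows [[0.0074, -0.0385, -0.0013], [0.18, -0.2302, -0.0013], [0.1799, -0.2303, 0.0887]] turn [ 0.001 -0.001 -0.   ]
t 2.3 jig [-0.1061 -0.2301  0.2487] F [ 1.5 -0.8  0.1] w 0.004 g 0.0
```

```bash
python3 -m inch '[[[0.17,-0.19,0,0,0,0,1],[0.17,-0.19,0,0,0,0,1],[0.17,-0.19,0,0,0,0,1],[0.17,-0.19,0,0,0,0,1],[0.17,-0.19,0,0,0,0,1],[0.17,-0.19,0,0,0,0,1],[0.17,-0.19,0,0,0,0,1]]]'
python3 - <<'E'
from go import *
cv2.imwrite("pics/w1.png",imaging.camera("wrist"))
for l in("lever_tip","wedge_toe","wedge","rests_front"): print(l,[(np.round(a["pixel"]),round(a["conf"],2)) for a in spotter.look_for(l,"wrist")[:2]])
print("pred",[proj("wrist",j2w(p[:2],p[2])).round(0) for p in ([.121,0,.163],[0,.075,.041],[0,-.075,.041])],proj("wrist",[.4475+.078*.985,.152-.078*.169,.012]).round(0))
rel([j2w([.074,0],.25),j2w([.074,0],.16)],-.115)
E
```

```text
clock: 3.0
position: [0.5989, 0.0812, 0.2474]
ee_rot: [0.998, -0.056, -0.001, -0.001]
ft_force: [-0.4, -0.3, 1.1]
grip_width: -0.005
grasp_force: 0.0
lever_tip [(array([277., 159.]), 0.94)]
wedge_toe []
wedge [(array([275., 257.]), 0.59)]
rests_front [(array([283., 140.]), 0.69)]
pred [array([254., 138.]), array([220., 230.]), array([342., 230.])] [278. 233.]
rows [[0.0101, -0.0436, -0.001], [0.01, -0.0437, 0.089]] turn [ 0.001 -0.001 -0.002]
t 3.25 jig [ 0.0638 -0.0436  0.249 ] F [ 0.3 -0.2  0.2] w 0.003 g 0.0
```

View pics/w1.png

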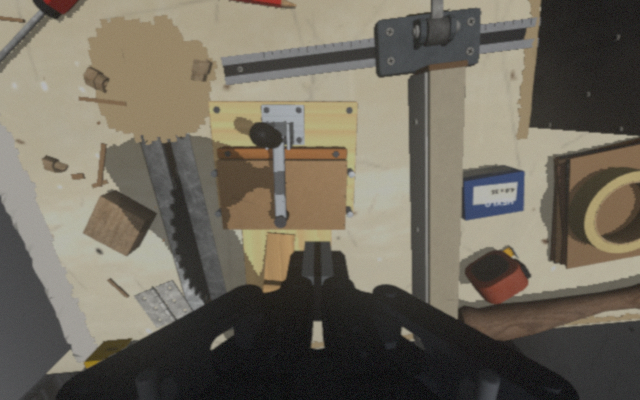

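The wrist view agrees with the fit: panel front corners at (218,228) and (346,229), lever top at (258,133). So the jig pose holds. Next I line up with the lever and go down in front of it.

```bash
python3 -m inch '[[[0.009,-0.044,0,0,0,0,1],[0.009,-0.044,0.03,0,0,0,1],[0.009,-0.044,0.07,0,0,0,1],[0.009,-0.044,0.09,0,0,0,1],[0.009,-0.044,0.09,0,0,0,1],[0.009,-0.044,0.09,0,0,0,1]]]'
python3 - <<'E'
from go import *
P=[]
for t in np.linspace(0,1.53,11):
    f=.108+t; r=.080
    c=np.array([.110+r*np.sin(f)-.009*np.cos(f)-.011,.062+r*np.cos(f)+.009*np.sin(f)+.017]); P.append(j2w([c[0],0],c[1]))
rel(P)
E
```

```text
clock: 3.85
position: [0.613, 0.1219, 0.1596]
ee_rot: [0.998, -0.058, 0.001, 0.0]
ft_force: [1.3, 0.4, 0.8]
grip_width: 0.004
grasp_force: 0.0
rows [[0.0254, 0.0013, 0.0001], [0.0376, 0.0013, 0.001], [0.0496, 0.0012, 0.0038], [0.0611, 0.0012, 0.0084], [0.0717, 0.0012, 0.0146], [0.0812, 0.0012, 0.0224], [0.0894, 0.0012, 0.0315], [0.0962, 0.0012, 0.0418], [0.1012, 0.0012, 0.053], [0.1046, 0.0012, 0.0649], [0.106, 0.0012, 0.0771]] turn 0
t 3.85 jig [0.0733 0.0013 0.1596] F [1.3 0.4 0.8] w 0.004 g 0.0
```

```bash
python3 -m inch '[[[0.012,0.001,0,0,0,0,1],[0.025,0.001,0,0,0,0,1],[0.031,0.001,0.0005,0,0,0,1],[0.038,0.001,0.001,0,0,0,1],[0.044,0.001,0.0025,0,0,0,1],[0.05,0.001,0.004,0,0,0,1],[0.056,0.001,0.006,0,0,0,1],[0.062,0.001,0.0085,0,0,0,1],[0.067,0.001,0.0115,0,0,0,1],[0.072,0.001,0.0145,0,0,0,1]]]'
python3 - <<'E'
from go import *
rel([])
r=spotter.look_for("lever_tip","scene");cv2.imwrite("pics/s2.png",imaging.camera("scene")[150:300,230:430])
P=[]
for t in np.linspace(0,1.53,11)[4:]:
    f=.108+t; r=.080
    c=np.array([.110+r*np.sin(f)-.009*np.cos(f)-.011,.062+r*np.cos(f)+.009*np.sin(f)+.017]); P.append(j2w([c[0],0],c[1]))
rel(P)
E
```

```text
clock: 4.85
position: [0.6847, 0.1132, 0.1436]
ee_rot: [0.998, -0.058, 0.0, -0.0]
ft_force: [-1.2, 0.1, 4.1]
grip_width: -0.005
grasp_force: 1.8
rows [] turn 0
t 4.85 jig [0.1456 0.0009 0.1436] F [-1.2  0.1  4.1] w -0.005 g 1.8
rows [[-0.0004, 0.0006, -0.0022], [0.0092, 0.0006, 0.0056], [0.0174, 0.0006, 0.0147], [0.0241, 0.0006, 0.025], [0.0293, 0.0006, 0.0362], [0.0326, 0.0006, 0.048], [0.0341, 0.0006, 0.0602]] turn 0
t 4.95 jig [0.1454 0.0006 0.1429] F [-0.2 -0.3  0. ] w -0.0 g 0.0
```

View pics/s2.png

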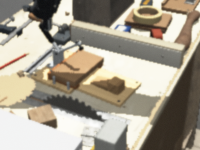

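The lever is moving: the clamp arm has come off the panel, and the contact force was about 4 N. I'll carry on along the arc.

```bash
python3 -m inch '[[[0.005,0,0.002,0,0,0,1],[0.01,0,0.006,0,0,0,1],[0.014,0,0.010,0,0,0,1],[0.018,0,0.015,0,0,0,1],[0.021,0,0.020,0,0,0,1],[0.025,0,0.026,0,0,0,1],[0.028,0,0.032,0,0,0,1],[0.03,0,0.038,0,0,0,1],[0.032,0,0.044,0,0,0,1],[0.033,0,0.05,0,0,0,1]]]'
python3 -m inch '[[[0.0005,0,0.004,0,0,0,1],[0.001,0,0.008,0,0,0,1],[0.001,0,0.011,0,0,0,1],[0.001,0,0.014,0,0,0,1]]]'
python3 -c "
from go import *
rel([])"
```

```text
clock: 5.95
position: [0.7177, 0.1092, 0.0937]
ee_rot: [0.998, -0.058, 0.001, -0.0]
ft_force: [2.6, -0.1, 4.2]
grip_width: 0.0
grasp_force: 1.7
clock: 6.35
position: [0.7187, 0.1092, 0.0847]
ee_rot: [0.998, -0.058, 0.001, 0.0]
ft_force: [-19.1, -6.1, 51.7]
grip_width: 0.002
grasp_force: 25.1
rows [] turn 0
t 6.35 jig [0.1798 0.0009 0.0847] F [-19.1  -6.1  51.7] w 0.002 g 25.1
```

Hard stop reached: the force jumped to 52 N at the lever position predicted for 1.5 rad. Back off upwards, then move over to the wedge.

```bash
python3 -m inch '[[[0,0,-0.04,0,0,0,1],[0,0,-0.09,0,0,0,1],[0,0,-0.14,0,0,0,1],[0,0,-0.165,0,0,0,1],[-0.05,-0.011,-0.165,0,0,0.055,1],[-0.1,-0.011,-0.165,0,0,0.055,1],[-0.15,-0.011,-0.165,0,0,0.055,-1],[-0.2,-0.011,-0.165,0,0,0.055,-1],[-0.25,-0.011,-0.165,0,0,0.055,-1],[-0.3,-0.011,-0.16,0,0,0.055,-1]]]'
python3 -m inch '[[[-0.02,0,0.02,0,0,0,-1],[-0.02,0,0.02,0,0,0,-1],[-0.02,0,0.02,0,0,0,-1]]]'
python3 - <<'E'
from go import *
cv2.imwrite("pics/w3.png",imaging.camera("wrist"))
o=sensors.get_obs();print(o["position"],o["ee_rot"],proj("wrist",j2w([0,.075],.041)),proj("wrist",[.4475+.078*.985,.152-.078*.169,.012]).round(0))
cv2.imwrite("pics/s3.png",cv2.resize(imaging.camera("scene")[150:300,230:430],(800,600)))
rel([])
E
```

```text
clock: 7.35
position: [0.4202, 0.1545, 0.2392]
ee_rot: [0.996, -0.085, -0.0, 0.0]
ft_force: [-0.6, 0.8, 0.7]
grip_width: 0.676
grasp_force: 0.0
clock: 7.65
position: [0.4028, 0.1575, 0.2199]
ee_rot: [0.996, -0.085, -0.0, 0.0]
ft_force: [0.7, -0.2, -0.9]
grip_width: 1.005
grasp_force: 0.0
[0.40345852 0.15763983 0.22021492] [ 9.96356936e-01 -8.52810294e-02  4.49073861e-05 -4.79894126e-06] [241.59010042  43.90125532] [315.  64.]
rows [] turn 0
t 7.75 jig [-0.1386  0.0129  0.2203] F [ 0.7 -0.3 -0.8] w 0.998 g 0.0
```

View pics/w3.png

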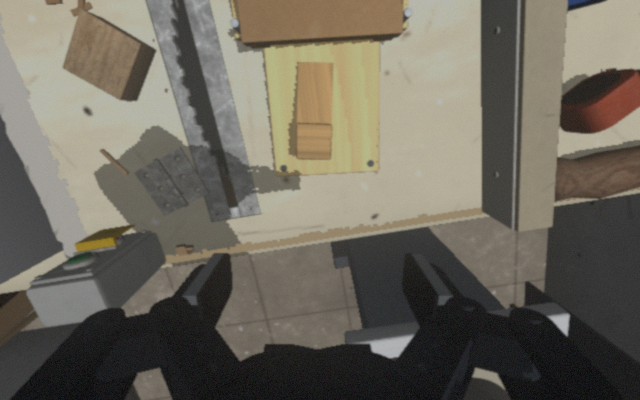

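View pics/s3.png

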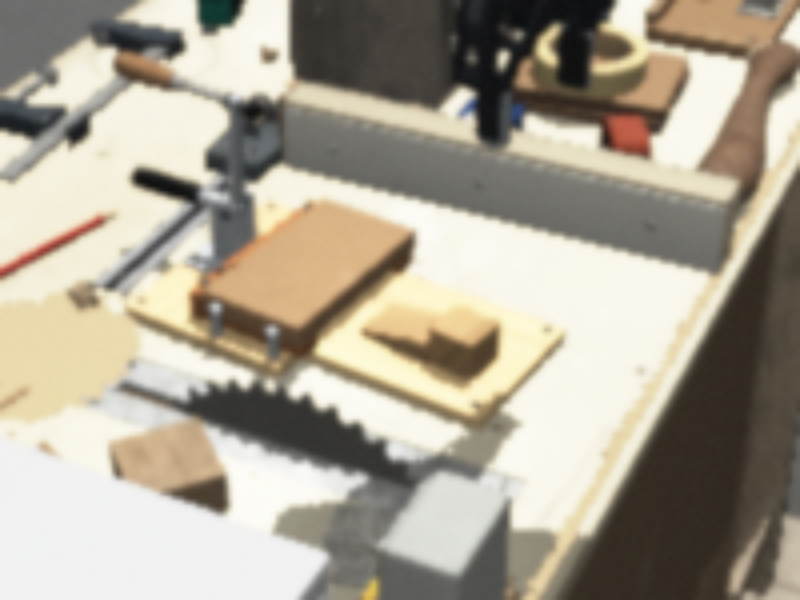

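The scene view shows the clamp fully open: arm upright at (238,150), lever level at (165,183). The panel hasn't moved. The wrist view shows the wedge toe at (298–333,63), heel front edge at row 124 and heel rear at row 158.

```bash
python3 - <<'E'
from fit import *
from go import rel,w2j,j2w
px=[(297,159),(330,160),(297,123.5),(331,124.5),(299,62.5),(333,63)]
p,r=fit("wrist",[(-18,18,44),(-18,-18,44),(18,18,44),(18,-18,44),(78,18,17),(78,-18,17)],px,[.4475,.152,-.17]);print(p,r.tolist())
p2,r2=fit("wrist",[(-18,18,12),(-18,-18,12),(18,18,44),(18,-18,44),(78,18,17),(78,-18,17)],px,[.4475,.152,-.17]);print(p2,r2.tolist())
pj,rj=fit("wrist",[(-135,60,12),(-135,-60,12),(0,75,41),(0,-75,41)],[(275,174),(380,171.5),(241,41),(404,36)],[.54,.129,-.115]);print(pj,rj.tolist())
print(w2j([*p[:2],0]),p[2]+.115)
for z in(.1,.033): rel([[*p[:2],z]],p[2])
E
```

```text
[ 0.44856599  0.1529715  -0.1986563 ] [[-1.0, 0.5], [0.8, 0.5], [-0.8, -0.0], [1.3, -0.0], [-0.7, -0.6], [0.5, -0.1]]
[ 0.44728567  0.15338088 -0.20068947] [[0.8, -2.8], [-0.6, -2.9], [-1.0, 1.3], [1.1, 1.4], [-0.7, 0.7], [0.4, 1.3]]
[ 0.541147    0.12787955 -0.13379527] [[-0.3, 1.9], [-1.8, 0.5], [1.6, 0.0], [0.1, -1.9]]
[-0.09358072  0.01332142  0.        ] -0.08365629919489002
rows [[0.0449, -0.0028, 0.1203]] turn [-0.001 -0.     0.028]
t 7.75 jig [-0.1386  0.0129  0.2203] F [ 0.7 -0.3 -0.8] w 0.998 g 0.0
rows [[0.0449, -0.0028, 0.1873]] turn [-0.001 -0.     0.028]
t 7.75 jig [-0.1386  0.0129  0.2203] F [ 0.7 -0.3 -0.8] w 0.998 g 0.0
```

```bash
sed -i 's/J=np.array.*/J=np.array([.5403,.1287]);YJ=-.12/' go.py
python3 -m inch '[[[0.045,-0.002,0.03,0,0,0.015,-1],[0.045,-0.002,0.07,0,0,0.015,-1],[0.045,-0.002,0.11,0,0,0.015,-1],[0.045,-0.002,0.145,0,0,0.015,-1],[0.045,-0.002,0.17,0,0,0.015,-1],[0.045,-0.002,0.186,0,0,0.015,-1],[0.045,-0.002,0.186,0,0,0.015,-1]]]'
python3 -m inch '[[[0,0,0,0,0,0,0],[0,0,0,0,0,0,0.3],[0,0,0,0,0,0,0.5],[0,0,0,0,0,0,1],[0,0,0,0,0,0,1],[0,0,0,0,0,0,1],[0,0,0,0,0,0,1]]]' 50
python3 -c "
from go import *
rel([],-.12)"
```

```text
clock: 8.45
position: [0.4469, 0.1519, 0.0318]
ee_rot: [0.996, -0.093, -0.002, 0.0]
ft_force: [-0.2, 0.1, 0.7]
grip_width: 0.998
grasp_force: 0.0
clock: 9.15
position: [0.4484, 0.1525, 0.035]
ee_rot: [0.996, -0.093, 0.001, -0.0]
ft_force: [-1.1, 0.2, 5.2]
grip_width: 0.411
grasp_force: 50.5
rows [] turn [-0.    -0.002 -0.065]
t 9.15 jig [-0.0941  0.0126  0.035 ] F [-1.1  0.2  5.2] w 0.411 g 50.5
```

```bash
python3 -m inch '[[[0,0.003,0,0,0,-0.015,1],[0,0.006,0,0,0,-0.03,1],[0.001,0.009,0,0,0,-0.05,1],[0.001,0.0126,0,0,0,-0.065,1],[0.001,0.0126,0,0,0,-0.065,1]]]'
python3 -m inch '[[[0.004,0,0,0,0,0,1],[0.008,0,0,0,0,0,1],[0.012,0,0,0,0,0,1],[0.016,0,0,0,0,0,1],[0.02,0,0,0,0,0,1],[0.024,0,0,0,0,0,1],[0.028,0,0,0,0,0,1],[0.03,0,0,0,0,0,1],[0.03,0,0,0,0,0,1],[0.03,0,0,0,0,0,1]]]'
python3 - <<'E'
from go import *
rel([],-.12)
im=imaging.camera("wrist");cv2.imwrite("pics/w4.png",im)
print(proj("wrist",j2w([0,.075],.041)),proj("wrist",j2w([0,-.075],.041)))
E
```

```text
clock: 9.65
position: [0.4472, 0.1401, 0.035]
ee_rot: [0.998, -0.059, 0.001, -0.001]
ft_force: [0.2, 2.7, 7.1]
grip_width: 0.409
grasp_force: 50.8
clock: 10.65
position: [0.4748, 0.1371, 0.035]
ee_rot: [0.998, -0.059, -0.001, 0.0]
ft_force: [-12.5, 2.0, 20.2]
grip_width: 0.409
grasp_force: 52.5
rows [] turn [0.    0.002 0.002]
t 10.65 jig [-0.066   0.0005  0.035 ] F [-12.5   2.   20.2] w 0.409 g 52.5
[128.77582221 135.36759697] [505.21255014 135.70198052]
```

View pics/w4.png

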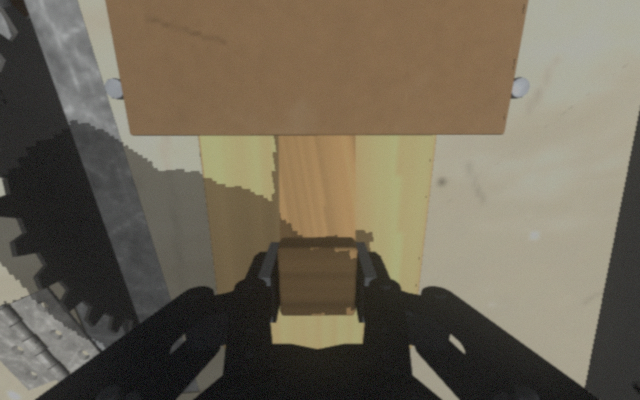

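The wrist view shows the wedge gripped straight and centred, between columns 278 and 356, and entering under the panel edge at row 133. The push-down force has grown to 20 N, so I'll ease it off.

```bash
python3 -m inch '[[[0,0,-0.0006,0,0,0,1],[0,0,-0.0006,0,0,0,1]]]'; python3 -m inch '[[[0,0,0,0,0,0,1],[0.004,0,0,0,0,0,1],[0.004,0,0,0,0,0,1]]]'
```

```text
clock: 10.9
position: [0.4758, 0.1363, 0.035]
ee_rot: [0.998, -0.06, 0.0, 0.0]
ft_force: [-4.7, 1.1, 8.9]
grip_width: 0.413
grasp_force: 51.0
clock: 11.2
position: [0.4799, 0.1357, 0.035]
ee_rot: [0.998, -0.06, -0.0, 0.0]
ft_force: [-4.4, -0.1, 8.3]
grip_width: 0.417
grasp_force: 51.0
```

```bash
python3 -m inch '[[[0.002,0,-0.0001,0,0,0,1],[0.004,0,-0.0001,0,0,0,1],[0.006,0,-0.0002,0,0,0,1],[0.008,0,-0.0002,0,0,0,1],[0.01,0,-0.0003,0,0,0,1],[0.012,0,-0.0003,0,0,0,1],[0.012,0,-0.0003,0,0,0,1]]]'; python3 - <<'E'
from go import *
rel([],-.12)
E
```

```text
clock: 11.9
position: [0.4908, 0.1343, 0.035]
ee_rot: [0.998, -0.06, -0.001, 0.0]
ft_force: [-8.6, 0.6, 9.7]
grip_width: 0.419
grasp_force: 51.2
rows [] turn [0.001 0.002 0.001]
t 11.9 jig [-0.0499 -0.0003  0.035 ] F [-8.6  0.6  9.7] w 0.419 g 51.2
```

```bash
python3 -m inch '[[[0.002,0,-0.0001,0,0,0,1],[0.004,0,-0.0001,0,0,0,1],[0.006,0,-0.0002,0,0,0,1],[0.008,0,-0.0002,0,0,0,1],[0.01,0,-0.0002,0,0,0,1],[0.012,0,-0.0003,0,0,0,1],[0.012,0,-0.0003,0,0,0,1],[0.012,0,-0.0003,0,0,0,1]]]'; python3 - <<'E'
from go import *
rel([],-.12)
cv2.imwrite("pics/w5.png",imaging.camera("wrist"))
a=imaging.camera("scene")[185:265,270:376];cv2.imwrite("pics/s5.png",cv2.resize(a,(795,600),interpolation=cv2.INTER_CUBIC))
for z in(.041,.044,.047):print(z,[proj("wrist",j2w([.0,y],z)).round(1) for y in(.075,-.075)],[proj("scene",j2w([.0,y],z)).round(1) for y in(.075,-.075)])
E
```

```text
clock: 12.7
position: [0.5031, 0.1326, 0.035]
ee_rot: [0.998, -0.06, -0.001, 0.0]
ft_force: [-4.6, 0.0, 5.1]
grip_width: 0.409
grasp_force: 50.4
rows [] turn [0.001 0.001 0.   ]
t 12.7 jig [-0.0374 -0.0006  0.035 ] F [-4.6  0.   5.1] w 0.409 g 50.4
0.041 [array([138.9, 204.1]), array([489.5, 203.9])] [array([304.3, 231.5]), array([334. , 206.7])]
0.044 [array([134.8, 206.3]), array([493.6, 206. ])] [array([304.3, 230.6]), array([334. , 205.8])]
0.047 [array([130.4, 208.6]), array([497.8, 208.3])] [array([304.3, 229.7]), array([334., 205.])]
```

View pics/w5.png

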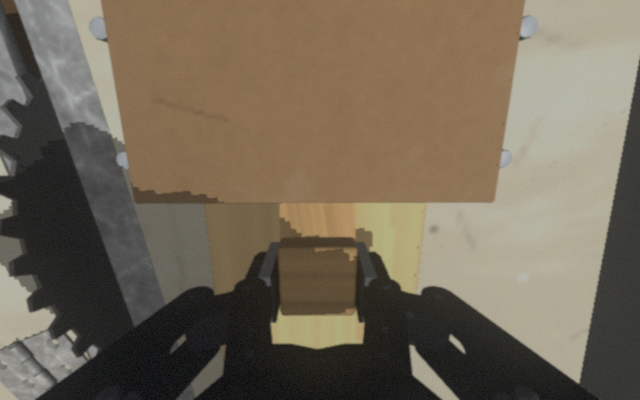

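View pics/s5.png

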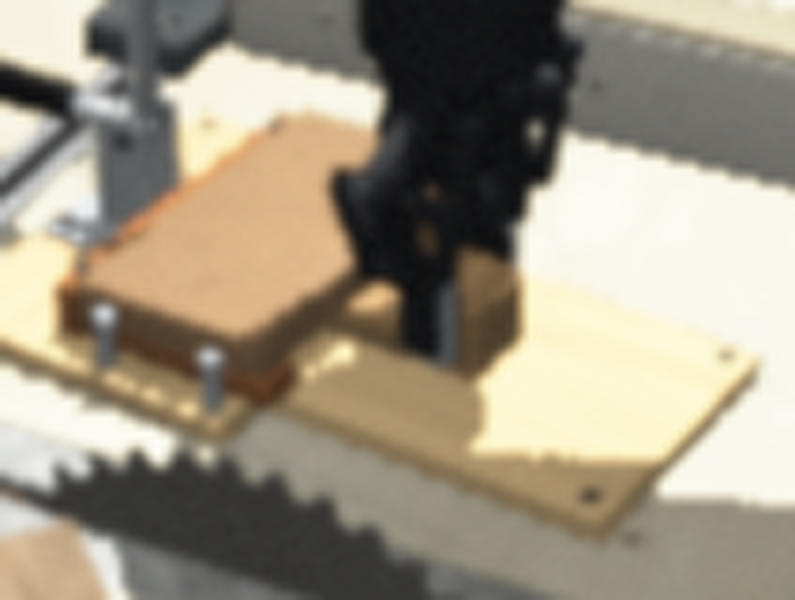

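The panel's apparent width in the wrist view (361 px between columns 134 and 495, against 376 when closer and unlifted) gives a front edge lift of about 3.8 mm. It is level left to right, the wedge hasn't shifted in the grip, and the contact force is small. Handing in.

```bash
python3 -c "
from go import *
rel([]);print(order.hand_in())"
```

```text
rows [] turn 0
t 12.8 jig [-0.0374 -0.0006  0.035 ] F [-5.5  0.3  4.4] w 0.41 g 50.4
the job is handed in; nothing more can be done
None
```

I threw the clamp lever back to its stop, pushed the wedge under the panel until the front edge had lifted about 3.8 mm (estimated from the wrist camera), and handed the job in at 12.8 s with the wedge still gripped; no verdict came back.

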